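# Stand the fallen rod rest back on its foot

### The job

The rod rest has been knocked over on the torch bench and its notched edge may still be hot, so do not pick it up or pinch it. Push gently with the fingertips against the upper edge of its steel foot until it tips back up, ease it down on to its foot without letting it slam, and leave it standing upright about where it fell. Leave the paddle, the two glass jars and the torch as they are.

Things in the scene. Friction and masses are not known exactly. Their poses are not given: they have to be found in the camera images.
- rodrest: Steel rod rest, about 0.75 kg: dark square foot 100 x 100 x 8 mm and, across its middle, a bright upright plate 100 mm wide, 4 mm thick, its notched top edge 110 mm above the foot's underside. Origin: centre of the foot's underside, 49 mm up at the start, 0 standing. Own z: up the plate, from foot to notches. Own y: along the notched edge. Own x: to the foot edge that lies on the bench.
- rest_comb (a point): Middle of the notched edge, 100 mm from the foot's underside. At the start the rest lies, in any direction, on one foot edge and the tips of the notched edge, the plate sloping down to the notches at 25 degrees. Pushed from the plate's side it turns about the bench-side edge of its foot; standing, its origin is some 70 mm farther on.
- rest_edge (a point): Middle of the foot's upper edge, on the face towards the notches (own x -50 mm, z 8 mm): 90 mm up at the start, leaning 25 degrees towards the notches. About 3 N pushed level here tips the rest. Soon after the foot is upright on its edge it overbalances; the plate then swings up behind the pushing finger and leans on it: moving slowly on, 130 mm past the first touch, lets it down.
- paddle_mid (a point): Graphite paddle lying on the bench: black plate 75 x 55 x 10 mm and a round wooden handle 24 mm thick, 240 mm long overall. Point: about the middle of its length, 12 mm above the bench; own x axis from handle to plate. Leave alone.
- fritjar_mid (a point): Amber glass jar with a metal cap, 48 mm in diameter, 62 mm high. Point: its centre, half-way up. Leave alone.
- beadjar_mid (a point): Green glass jar with a metal cap, 48 mm in diameter, 62 mm high. Point: its centre, half-way up. Leave alone.
- torch: Bench torch, fixed to the bench, cold: ceramic slab 200 x 130 x 20 mm, a black bracket with brass knobs, and a metal barrel that slopes up along the body's own x axis to 110 mm from the origin and about 200 mm high. Origin: centre of the slab's underside. Keep clear.
Things that resemble listed ones, but are neither listed nor needed, are in the scene too. Of the things that look like the rodrest, the larger one is meant.

How it is judged:
By the outcome, as a careful person would: the job done as asked, in the order asked, and still so for the second after the job is handed in, with the robot touching nothing.
It also fails if it takes over 40 s, if anything falls off the work surface, if the arm or the gripper's body presses on something with over 40 N, if the wrist force passes 120 N, or if a joint passes its speed limit or range.

### The arm

A 7-joint arm with a two-finger parallel gripper is mounted at the origin on the work surface. World frame = base frame: x ahead of the robot, y to its left, z up, the work surface at z = 0. Lengths are in m, angles in rad, forces in N, time in s.
With the tool pointing down it reaches from about 0.4 to 0.85 m from the base axis. Payload 10.4 kg.
Tool frame: the origin (TCP) lies midway between the tips of the shut fingers; the grasp point (between the pads) lies 19 mm behind it; z points along the fingers, x is the direction in which the jaws open and shut, and the axes are right-handed (so a half turn about z gives the same grasp; the last joint's range is limited). The gripper opens to 85 mm and grips with 20 to 120 N. Pads are 22 mm wide; open, the fingers measure 114 mm over their backs; the gripper's body (76 mm by 85 mm) begins 54 mm behind the grasp point. The pads swing forward as they close: fully open they stand 13 mm farther back than shut.
Start: joints at [-1.167, 0.332, -0.065, 1.46, 0.022, 1.35, -0.088], TCP at [0.259, 0.569, 0.231] pointing down, gripper open.
Joint ranges: [-2.6, 2.6], [-0.5, 2.12], [-1.47, 1.34], [0.16, 2.42], [-1.27, 4.41], [0.06, 2.06], [-2.6, 2.6]. Speed limits (rad/s): [2.22, 2.22, 2.79, 2.79, 3.14, 3.14, 3.14].

### API

Orientations are given as a unit quaternion [x, y, z, w].
In Python, from workcell import monitor, eyes, ticket, models gives the robot as it stands.
- The arm moves only by the tool servo_tool, never from a script. Its argument "motion" is a list of rows, each a list of 7 numbers: the opening, from 0 (shut) to 1 (fully open), then the shift along the tool's x, y, z in m, then the turn, a rotation vector about the tool's x, y, z in degrees. In form: [[fingers, tx, ty, tz, rx, ry, rz], ...]. A call has 1 to 20 rows; each row is the pose to reach, as a shift and turn from the pose commanded when the call began, along the tool's axes at that moment; what a row does not reach only later rows make up. A row lasts 1/8 s, in which the tool goes at most 62.5 mm and 10.7 degrees, less where a joint would pass 70% of its speed; a pose out of reach is approached as far as the arm can. A call with a gripper value outside its range is refused whole. The fingers move at their own pace and stop on an object; "grip_force" is the grip in N (left out, the last holds). Time passes only in rows, so rows that repeat a pose let the fingers close. It gives the time, the measured TCP pose, the force and the opening at its end, in the units of the state.
- monitor.get_obs(): the state, without advancing time (a new reading comes with each control period).
- eyes.camera(name): name is "side" or "top" or "wrist"; returns (picture, depth): 480x640x3 uint8, blue, green, red; 480x640 float32, m along the optical axis (not along the pixel's ray), 0 where there is no reading.
- eyes.camera_info(name): a dict with "intrinsics" (3x3 intrinsics, pixels), "extrinsics" (4x4, takes a point from world to camera coordinates); the wrist camera has in their place "tool_from_camera" (4x4, takes a point from camera to tool coordinates, whose origin is the TCP and whose axes are the tool frame's). Camera axes: x right, y down, z forward; pixel columns grow to the right and rows downward; lengths in m; the calibration is good to about 2 mm. A picture is of the moment at which its call begins: read the wrist's pose just before it. camera_info takes no time and is no camera call.
- ticket.hand_in(): hands the job in, once; it reports no verdict.
Trained networks look in the newest picture that a camera, given by its name, has taken for a name from the list of things; names that differ only in an ending like _2 or _b are one class to them, and where a whole thing is asked for, a point or a joint stands for the part that bears it (a point fixed in the world has none). Each returns a list of dicts, best first, with "confidence" (0 to 1); they miss things now and then, are a little off and sometimes report something else, mostly with a low value. They report only what shows in the picture. A call takes as long as a camera call. They do not tell look-alikes from the thing itself.
- models.boxes_of(camera, thing): "point" ([x, y, z] in m, in the coordinates of the camera as it stood for that picture, good to about 4 mm: the middle of the surface that is visible of it).
The state is a dict: "clock": time; "joint_pos": joint angles; "joint_velocities": joint speeds; "tau": joint torques, N m; "position": TCP position; "ee_rot": TCP orientation; "ft_force": force on the tool from outside, world axes, zero at the start; "torque": the same for the moment, N m; "grip_width": opening from 0.0 (shut) to 1.0 (fully open).
Only numpy, scipy, OpenCV 4.12 (cv2) and the standard library are available. Lean on these libraries where they do the work, as an engineer would, in place of code of your own. Each camera call takes 0.05 s, during which the arm holds its last target. There are 200 camera calls.

## Working session

There is one attempt and no reset: what is moved stays moved. The work goes in short steps, Python scripts to look and compute and a tool call to move; the robot and the scene stay as the last step left them, time stands still between calls to the robot, and variables do not carry over. Pictures are saved under pics/ and viewed, about 8 in all and at most 12, crops included, and the job is handed in when it is done.

Besides the shell and the picture viewer there is one more tool, called after ">>>" by a JSON object that holds its "method" and its "body", one argument or row to a line. servo_tool: Moves the arm, as the interface text tells. Its arguments: {"type":"object","properties":{"motion":{"type":"array"},"grip_force":{"type":"number"}},"required":["motion"]}

```bash
mkdir -p pics
cat > h.py <<'E'
import numpy as np, cv2
from workcell import monitor, eyes, ticket, models
from scipy.spatial.transform import Rotation as R
def T(cam):
    i=eyes.camera_info(cam)
    if cam!='wrist': return np.linalg.inv(np.array(i['extrinsics']))
    o=monitor.get_obs(); M=np.eye(4); M[:3,:3]=R.from_quat(o['ee_rot']).as_matrix(); M[:3,3]=o['position']
    return M@np.array(i['tool_from_camera'])
def cloud(cam,d,M):
    K=np.array(eyes.camera_info(cam)['intrinsics']); v,u=np.mgrid[:480,:640]
    P=np.stack([(u-K[0,2])/K[0,0]*d,(v-K[1,2])/K[1,1]*d,d,np.ones_like(d)],-1)
    W=(P@M.T)[...,:3]; W[d<=0]=np.nan; return W
E
python3 - <<'E'
from h import *
np.set_printoptions(precision=3,suppress=True)
o=monitor.get_obs(); print(o['clock'],o['position'],o['ee_rot'],o['grip_width'])
for c in ['top','side']:
    M=T(c); p,d=eyes.camera(c); cv2.imwrite(f'pics/{c}0.png',p); np.savez(f'{c}0.npz',p=p,W=cloud(c,d,M))
    print(c,M[:3,3])
    for n in ['rodrest','rest_comb','rest_edge','paddle_mid','fritjar_mid','beadjar_mid','torch']:
        for r in models.boxes_of(c,n)[:3]:
            q=np.array(r['point']); K=np.array(eyes.camera_info(c)['intrinsics']); uv=K@q/q[2]
            print(c,n,round(r['confidence'],2),(M@np.append(q,1))[:3],uv[:2].round())
E
```

```text
0.0 [0.259 0.569 0.231] [ 0.841  0.541 -0.001  0.   ] 1.0011472484276835
top [ 0.425 -0.016  1.19 ]
top rodrest 0.63 [ 0.366 -0.019  0.021] [332. 324.]
top rodrest 0.6 [0.497 0.054 0.03 ] [301. 269.]
top rest_comb 0.81 [ 0.372 -0.025  0.019] [334. 321.]
top rest_comb 0.74 [0.496 0.05  0.034] [302. 269.]
top rest_comb 0.71 [ 0.69  -0.239  0.061] [424. 185.]
top rest_edge 0.9 [0.504 0.054 0.026] [301. 266.]
top rest_edge 0.58 [ 0.367 -0.024  0.017] [334. 324.]
top paddle_mid 0.98 [0.489 0.413 0.016] [153. 274.]
top fritjar_mid 0.63 [0.716 0.217 0.061] [231. 177.]
top torch 0.73 [ 0.517 -0.417  0.031] [499. 258.]
side [-0.066 -0.824  0.701]
side rodrest 0.77 [0.499 0.021 0.048] [289. 257.]
side rodrest 0.58 [ 0.364 -0.028  0.022] [248. 298.]
side rest_comb 0.97 [0.499 0.021 0.047] [288. 257.]
side rest_comb 0.97 [ 0.361 -0.028  0.026] [246. 297.]
side rest_comb 0.35 [ 0.511 -0.45   0.027] [453. 391.]
side rest_edge 0.9 [0.503 0.02  0.044] [290. 258.]
side rest_edge 0.85 [ 0.367 -0.031  0.024] [250. 298.]
side paddle_mid 0.7 [0.488 0.418 0.019] [205. 203.]
side fritjar_mid 0.89 [0.712 0.208 0.039] [315. 205.]
side beadjar_mid 0.51 [ 0.693 -0.258  0.065] [443. 281.]
side torch 0.7 [ 0.508 -0.447  0.027] [450. 390.]
```

Run:
```python
from h import *
a=cv2.imread('pics/top0.png');b=cv2.imread('pics/side0.png')
cv2.imwrite('pics/c1.png',np.hstack([cv2.resize(a[200:380,240:420],(400,400),interpolation=2),cv2.resize(b[180:360,190:370],(400,400),interpolation=2)]))
```

```text
(no output)
```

View pics/top0.png

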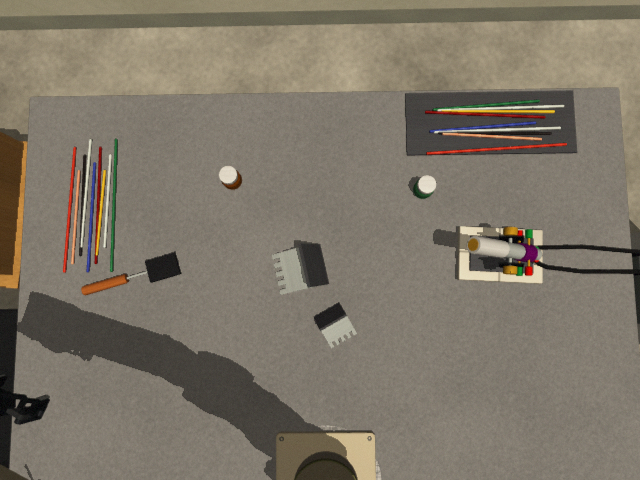

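View pics/c1.png

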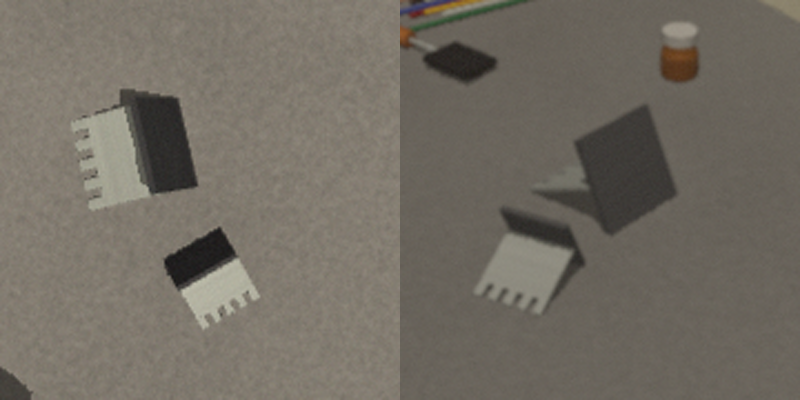

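The top view shows the larger rest at about (300,268), notches to the left (+y) and the foot's underside to the right. The small look-alike is at (335,325). The jars, paddle and torch are well clear. Next I'll fit the foot's plane and edges.

Run:
```python
from h import *
from scipy.optimize import least_squares
np.set_printoptions(precision=3,suppress=True)
o=monitor.get_obs()
for c in ['top','side']:
    f=np.load(c+'0.npz'); W=f['W'].reshape(-1,3); g=f['p'].reshape(-1,3).mean(1)
    m=(abs(W[:,0]-.5)<.09)&(abs(W[:,1]-.03)<.1)&(W[:,2]>.012)&(W[:,2]<.12)&~((W[:,0]<.43)&(W[:,1]<.01)); P=W[m]; g=g[m]
    # underside plane: normal d*cos25+z*sin25, d=(cos a,sin a)
    D=P[g<75]; n=lambda a:np.array([np.cos(a)*.906,np.sin(a)*.906,.4226])
    r=least_squares(lambda q:D@n(q[0])-q[1],[-1.4,0.0],loss='soft_l1',f_scale=.002)
    a,off=r.x; d=np.array([np.cos(a),np.sin(a)]); l=np.array([-d[1],d[0]])
    U=D[abs(D@n(a)-off)<.004]; lat=U[:,:2]@l
    piv=off/.906 # along d at z=0
    q=np.percentile(lat,[1,99]); mid=q.mean()
    print(c,len(P),len(U),'yaw',np.degrees(a),'lat',q,'zmax',np.percentile(P[:,2],99),'pivot',d*piv+l*mid,'edge',d*(piv-.0497)+l*mid,'d',d)
    print('  rms',np.std(U@n(a)-off))
    z=P[P[:,2]>np.percentile(P[:,2],97)]; print('  top pts mean',z.mean(0), 'along d rel piv',(z[:,:2]@d-piv).mean())
x=R.from_quat(o['ee_rot']).as_matrix(); print(x, o['clock'],o['position'])
```

```text
top 1752 804 yaw -77.83418925811714 lat [0.451 0.548] zmax 0.09525437076542394 pivot [ 0.511 -0.003] edge [0.501 0.046] d [ 0.211 -0.978]
  rms 0.0012253354739921694
  top pts mean [0.501 0.042 0.095] along d rel piv -0.045779535421619146
side 1678 1399 yaw -78.49300438361183 lat [0.451 0.551] zmax 0.09557491900966705 pivot [ 0.512 -0.004] edge [0.502 0.045] d [ 0.199 -0.98 ]
  rms 0.0016470485409743488
  top pts mean [0.502 0.04  0.095] along d rel piv -0.044787600262842495
[[ 0.414  0.91   0.   ]
 [ 0.91  -0.414  0.   ]
 [ 0.    -0.    -1.   ]] 0.8 [0.259 0.569 0.231]
```

>>> {"method": "servo_tool", "body": {
  "motion": [
    [0.3, -0.033, 0.041, 0, 0, 0, -3.6],
    [0.3, -0.067, 0.081, 0, 0, 0, -7.3],
    [0.3, -0.1, 0.122, 0, 0, 0, -10.9],
    [0.3, -0.134, 0.163, 0, 0, 0, -14.5],
    [0.3, -0.167, 0.204, 0, 0, 0, -18.2],
    [0.3, -0.2, 0.244, 0, 0, 0, -21.8],
    [0.3, -0.234, 0.285, 0, 0, 0, -25.4],
    [0.3, -0.267, 0.326, 0, 0, 0, -29],
    [0.3, -0.3, 0.366, 0, 0, 0, -32.7],
    [0.3, -0.334, 0.407, 0, 0, 0, -36.3],
    [0.3, -0.334, 0.407, 0.05, 0, 0, -36.3],
    [0.3, -0.334, 0.407, 0.1, 0, 0, -36.3],
    [0.3, -0.334, 0.407, 0.1, 0, 0, -36.3]
  ]
}}

```text
clock: 2.42
position: [0.4887, 0.0957, 0.1287]
ee_rot: [0.63, 0.776, -0.003, -0.002]
ft_force: [0.1, 0.6, 0.9]
grip_width: 0.299
```

>>> {"method": "servo_tool", "body": {
  "motion": [
    [0.3, 0, 0, 0.025, 0, 0, 0],
    [0.3, 0, 0, 0.05, 0, 0, 0],
    [0.3, 0, 0, 0.05, 0, 0, 0],
    [0.3, 0, 0, 0.05, 0, 0, 0]
  ]
}}

```text
clock: 2.92
position: [0.4922, 0.0969, 0.0835]
ee_rot: [0.63, 0.776, 0.001, 0.001]
ft_force: [0.8, 1.2, -0.4]
grip_width: 0.297
```

Run:
```python
from h import *
np.set_printoptions(precision=4,suppress=True)
o=monitor.get_obs();print(o['clock'],o['position'],o['ft_force'])
p,d=eyes.camera('side'); q,_=eyes.camera('wrist')
cv2.imwrite('pics/s2.png',np.hstack([cv2.resize(p[150:330,200:380],(400,400)),cv2.resize(q,(400,300))[:,:] if 0 else cv2.copyMakeBorder(cv2.resize(q,(400,300)),50,50,0,0,0)]))
```

```text
2.925 [0.4922 0.0969 0.0835] [ 0.7922  1.2077 -0.4214]
```

View pics/s2.png

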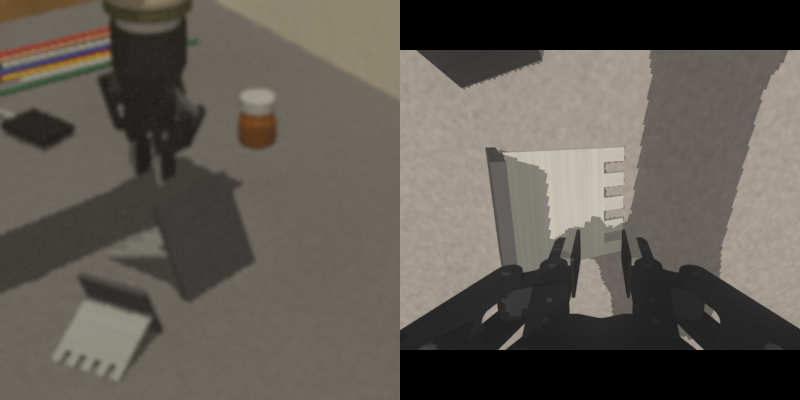

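The fingers hang over the plate on the notch side, clear of everything. The front finger is about 25 mm short of the foot's upper edge. I'll lower slightly and begin the slow push.

>>> {"method": "servo_tool", "body": {
  "motion": [
    [0.3, -0.01, 0, 0.007, 0, 0, 0],
    [0.3, -0.018, 0, 0.007, 0, 0, 0],
    [0.3, -0.022, 0, 0.007, 0, 0, 0],
    [0.3, -0.026, 0, 0.007, 0, 0, 0],
    [0.3, -0.03, 0, 0.007, 0, 0, 0],
    [0.3, -0.034, 0, 0.007, 0, 0, 0],
    [0.3, -0.038, 0, 0.007, 0, 0, 0],
    [0.3, -0.042, 0, 0.007, 0, 0, 0],
    [0.3, -0.046, 0, 0.007, 0, 0, 0],
    [0.3, -0.05, 0, 0.007, 0, 0, 0],
    [0.3, -0.054, 0, 0.007, 0, 0, 0],
    [0.3, -0.058, 0, 0.007, 0, 0, 0],
    [0.3, -0.062, 0, 0.007, 0, 0, 0],
    [0.3, -0.066, 0, 0.007, 0, 0, 0],
    [0.3, -0.07, 0, 0.007, 0, 0, 0]
  ]
}}

```text
clock: 4.9
position: [0.5053, 0.0277, 0.0743]
ee_rot: [0.63, 0.776, 0.0, -0.0]
ft_force: [0.3, 1.8, 0.6]
grip_width: 0.297
```

```bash
cat > look.py <<'E'
from h import *
import sys
np.set_printoptions(precision=4,suppress=True)
o=monitor.get_obs();print(o['clock'],o['position'],o['ft_force'],o['grip_width'])
p,d=eyes.camera('side'); q,_=eyes.camera('wrist')
cv2.imwrite(f'pics/{sys.argv[1]}.png',np.hstack([cv2.resize(p[150:330,200:380],(400,400)),cv2.copyMakeBorder(cv2.resize(q,(400,300)),50,50,0,0,0)]))
E
python3 look.py s3
```

```text
4.9 [0.5053 0.0277 0.0743] [0.3296 1.8312 0.6349] 0.2968217123344477
```

View pics/s3.png

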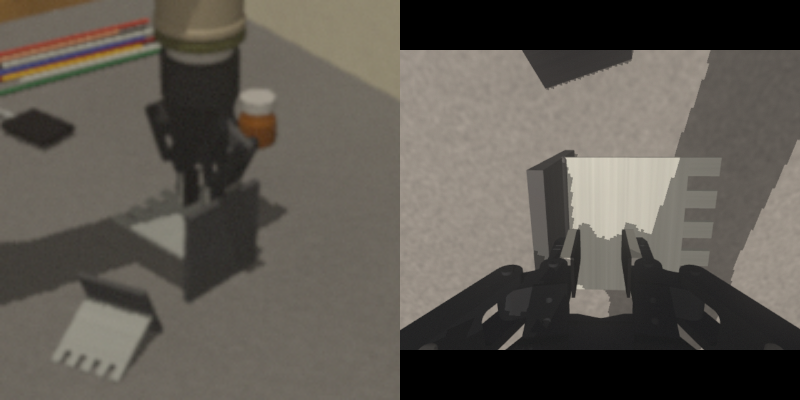

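The foot is now upright on its edge, at (215,240) in the side crop, and the plate is level behind it. This agrees with the geometry, so I'll go on slowly through the overbalance point.

>>> {"method": "servo_tool", "body": {
  "motion": [
    [0.3, -0.004, 0, 0, 0, 0, 0],
    [0.3, -0.008, 0, 0, 0, 0, 0],
    [0.3, -0.012, 0, 0, 0, 0, 0],
    [0.3, -0.016, 0, 0, 0, 0, 0],
    [0.3, -0.02, 0, 0, 0, 0, 0],
    [0.3, -0.023, 0, 0, 0, 0, 0],
    [0.3, -0.026, 0, 0, 0, 0, 0],
    [0.3, -0.028, 0, 0, 0, 0, 0],
    [0.3, -0.03, 0, 0, 0, 0, 0],
    [0.3, -0.032, 0, 0, 0, 0, 0],
    [0.3, -0.034, 0, 0, 0, 0, 0],
    [0.3, -0.036, 0, 0, 0, 0, 0],
    [0.3, -0.038, 0, 0, 0, 0, 0],
    [0.3, -0.04, 0, 0, 0, 0, 0],
    [0.3, -0.042, 0, 0, 0, 0, 0],
    [0.3, -0.044, 0, 0, 0, 0, 0],
    [0.3, -0.046, 0, 0, 0, 0, 0]
  ]
}}

```text
clock: 7.12
position: [0.5159, -0.0174, 0.0758]
ee_rot: [0.63, 0.776, 0.001, 0.001]
ft_force: [-2.6, -2.6, 15.4]
grip_width: 0.299
```

```bash
python3 look.py s4
```

```text
7.125 [ 0.5159 -0.0174  0.0758] [-2.6169 -2.6118 15.3789] 0.2989648400706753
```

View pics/s4.png

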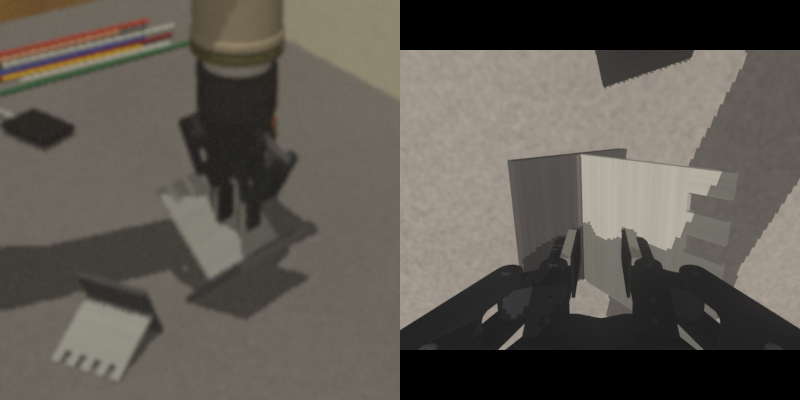

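The rest has overbalanced to about 45° and its plate leans on the rear fingertip. The 15 N upward reading is more than its weight, so I'll hold briefly and read again.

>>> {"method": "servo_tool", "body": {
  "motion": [
    [0.3, 0, 0, 0, 0, 0, 0],
    [0.3, 0, 0, 0, 0, 0, 0]
  ]
}}

```text
clock: 7.48
position: [0.5159, -0.0175, 0.0758]
ee_rot: [0.631, 0.776, 0.001, 0.001]
ft_force: [-2.1, -2.3, 13.3]
grip_width: 0.298
```

>>> {"method": "servo_tool", "body": {
  "motion": [
    [0.3, 0, 0, -0.002, 0, 0, 0],
    [0.3, 0, 0, -0.004, 0, 0, 0],
    [0.3, 0, 0, -0.006, 0, 0, 0],
    [0.3, 0, 0, -0.006, 0, 0, 0]
  ]
}}

```text
clock: 7.98
position: [0.5147, -0.0172, 0.0803]
ee_rot: [0.63, 0.776, -0.0, -0.0]
ft_force: [-0.6, -1.9, 1.6]
grip_width: 0.299
```

```bash
cat > fit.py <<'E'
from h import *
np.set_printoptions(precision=4,suppress=True)
o=monitor.get_obs();print(o['clock'],o['position'],o['ft_force'],o['torque'],o['grip_width'])
# side-view bright plate points and dark foot points, in (ahead, lateral, up) about the pivot
M=T('side');p,d=eyes.camera('side');W=cloud('side',d,M)
D=np.array([.205,-.979]);L=np.array([.979,.205]);r=W[...,:2]-[.5115,-.0035]
q=np.stack([r@D,r@L,W[...,2]],-1)
m=(abs(q[...,1])<.06)&(q[...,0]>-.11)&(q[...,0]<.13)&(q[...,2]>.004)&(q[...,2]<.125)
g=p.mean(2); lat=q[...,1]<-.03   # near side strip, away from the fingers
for n,k in [('bright',m&(g>95)),('dark',m&(g<70)&lat)]:
    a=q[k][:,[0,2]]
    if len(a)<10: print(n,len(a)); continue
    vx,vy,x,y=cv2.fitLine(a.astype(np.float32),cv2.DIST_HUBER,0,.01,.01).ravel()
    print(n,len(a),'slope deg',np.degrees(np.arctan2(vy,vx)),'centre',x*1e3,y*1e3,'range',np.percentile(a,[2,98],axis=0).ravel()*1e3)
E
python3 fit.py
```

```text
7.975 [ 0.5147 -0.0172  0.0803] [-0.6166 -1.8753  1.6035] [-0.4921  0.0188  0.0008] 0.2991013589652269
bright 961 slope deg -45.5367 centre 2.6976304 74.692024 range [-37.472    4.1104 119.4888 113.9478]
dark 157 slope deg 42.968697 centre 39.649242 45.77722 range [-99.6469   4.0715  71.6261  75.6798]
```

The jam has gone: the force is down to about 2.5 N and the plate leans on the rear finger at φ≈45°, as modelled. I'll carry on and lower it slowly.

>>> {"method": "servo_tool", "body": {
  "motion": [
    [0.3, -0.0025, 0, 0, 0, 0, 0],
    [0.3, -0.005, 0, 0, 0, 0, 0],
    [0.3, -0.0075, 0, 0, 0, 0, 0],
    [0.3, -0.01, 0, 0, 0, 0, 0],
    [0.3, -0.0125, 0, 0, 0, 0, 0],
    [0.3, -0.015, 0, 0, 0, 0, 0],
    [0.3, -0.0175, 0, 0, 0, 0, 0],
    [0.3, -0.02, 0, 0, 0, 0, 0],
    [0.3, -0.0225, 0, 0, 0, 0, 0],
    [0.3, -0.025, 0, 0, 0, 0, 0],
    [0.3, -0.0275, 0, 0, 0, 0, 0],
    [0.3, -0.03, 0, 0, 0, 0, 0],
    [0.3, -0.0325, 0, 0, 0, 0, 0],
    [0.3, -0.035, 0, 0, 0, 0, 0],
    [0.3, -0.0375, 0, 0, 0, 0, 0],
    [0.3, -0.04, 0, 0, 0, 0, 0],
    [0.3, -0.0425, 0, 0, 0, 0, 0],
    [0.3, -0.045, 0, 0, 0, 0, 0]
  ]
}}

```text
clock: 10.28
position: [0.524, -0.0613, 0.0802]
ee_rot: [0.63, 0.776, -0.0, -0.0]
ft_force: [0.8, -3.8, -3.3]
grip_width: 0.302
```

```bash
python3 fit.py; python3 look.py s5
```

```text
10.275 [ 0.524  -0.0613  0.0802] [ 0.7736 -3.8303 -3.2745] [-0.7697 -0.181   0.0363] 0.30236609988557095
bright 776 slope deg -78.24768 centre 39.63318 61.658443 range [ -9.085    4.106  119.45   119.1508]
dark 291 slope deg 9.170604 centre 54.202618 20.765339 range [-98.9552   4.1175  97.3923  30.4595]
10.325 [ 0.5241 -0.0616  0.0803] [ 0.8484 -3.7465 -2.9156] 0.29880795350293277
```

View pics/s5.png

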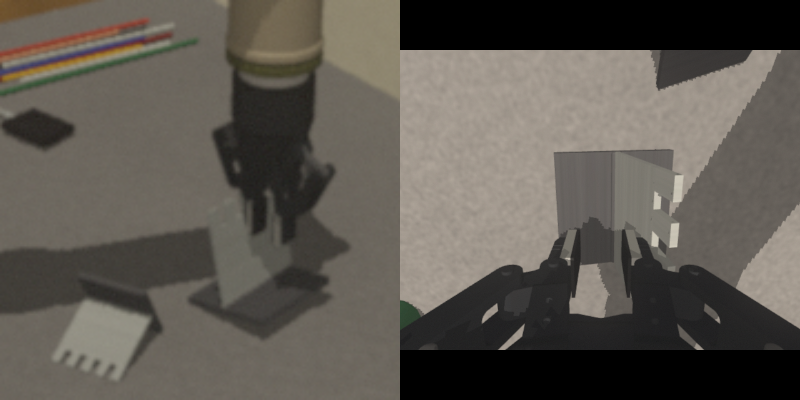

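>>> {"method": "servo_tool", "body": {
  "motion": [
    [0.3, -0.0015, 0, 0, 0, 0, 0],
    [0.3, -0.003, 0, 0, 0, 0, 0],
    [0.3, -0.0045, 0, 0, 0, 0, 0],
    [0.3, -0.006, 0, 0, 0, 0, 0],
    [0.3, -0.0075, 0, 0, 0, 0, 0],
    [0.3, -0.009, 0, 0, 0, 0, 0],
    [0.3, -0.0105, 0, 0, 0, 0, 0],
    [0.3, -0.012, 0, 0, 0, 0, 0],
    [0.3, -0.0135, 0, 0, 0, 0, 0],
    [0.3, -0.015, 0, 0, 0, 0, 0],
    [0.3, -0.0165, 0, 0, 0, 0, 0],
    [0.3, -0.018, 0, 0, 0, 0, 0],
    [0.3, -0.0195, 0, 0, 0, 0, 0],
    [0.3, -0.021, 0, 0, 0, 0, 0],
    [0.3, -0.0225, 0, 0, 0, 0, 0],
    [0.3, -0.024, 0, 0, 0, 0, 0],
    [0.3, -0.0255, 0, 0, 0, 0, 0],
    [0.3, -0.027, 0, 0, 0, 0, 0]
  ]
}}

```text
clock: 12.68
position: [0.5296, -0.0876, 0.0803]
ee_rot: [0.63, 0.776, 0.0, -0.0]
ft_force: [0.3, 0.3, -0.4]
grip_width: 0.301
```

```bash
python3 fit.py; python3 look.py s6
```

```text
12.675 [ 0.5296 -0.0876  0.0803] [ 0.3123  0.3356 -0.4464] [-0.0088  0.0115 -0.0178] 0.3009686894528442
bright 124 slope deg 34.673695 centre 14.17591 72.738815 range [-107.657     4.0474  127.0561  113.1087]
dark 282 slope deg 1.7952441 centre 44.725845 9.111924 range [-94.0784   4.1971  99.0363  12.9737]
12.725 [ 0.5296 -0.0878  0.0803] [-0.0193  0.4198 -0.3071] 0.2993717707422787
```

View pics/s6.png

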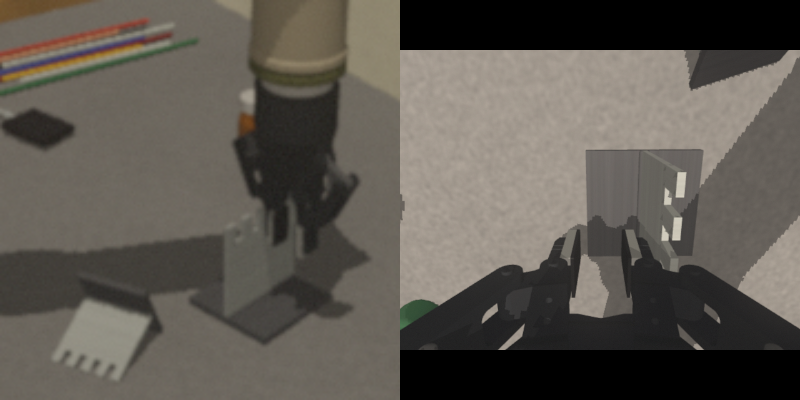

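The rest is standing flat (foot slope about 2°, forces about 0). I'll ease the fingers 6 mm away from the plate, lift clear, and check.

>>> {"method": "servo_tool", "body": {
  "motion": [
    [0.3, -0.003, 0, 0, 0, 0, 0],
    [0.3, -0.006, 0, 0, 0, 0, 0],
    [0.3, -0.006, 0, -0.01, 0, 0, 0],
    [0.3, -0.006, 0, -0.03, 0, 0, 0],
    [0.3, -0.006, 0, -0.06, 0, 0, 0],
    [0.3, -0.006, 0, -0.1, 0, 0, 0],
    [0.3, -0.006, 0, -0.15, 0, 0, 0],
    [0.3, 0.05, 0, -0.18, 0, 0, 0],
    [0.3, 0.11, 0, -0.18, 0, 0, 0],
    [0.3, 0.17, 0, -0.18, 0, 0, 0],
    [0.3, 0.23, 0, -0.18, 0, 0, 0],
    [0.3, 0.23, 0, -0.18, 0, 0, 0],
    [0.3, 0.23, 0, -0.18, 0, 0, 0]
  ]
}}

```text
clock: 14.45
position: [0.4825, 0.137, 0.2608]
ee_rot: [0.63, 0.776, 0.0, 0.0]
ft_force: [0.2, -0.3, 0.7]
grip_width: 0.304
```

```bash
python3 fit.py
python3 - <<'E'
from h import *
np.set_printoptions(precision=3,suppress=True)
p,_=eyes.camera('top'); M=T('top')
for n in ['rodrest','paddle_mid','fritjar_mid','beadjar_mid']:
    for r in models.boxes_of('top',n)[:2]: print(n,round(r['confidence'],2),(M@np.append(r['point'],1))[:3])
s,_=eyes.camera('side')
a=cv2.imread('pics/top0.png'); print('diff px jars/paddle',[(np.abs(a[y:y+50,x:x+60].astype(int)-p[y:y+50,x:x+60]).max(2)>40).sum() for x,y in[(205,155),(400,165),(130,240)]])
cv2.imwrite('pics/f.png',np.hstack([cv2.resize(p[180:360,220:400],(400,400)),cv2.resize(s[150:330,200:380],(400,400))]))
E
```

```text
14.45 [0.4825 0.137  0.2608] [ 0.1633 -0.2744  0.6707] [-0.0635 -0.034  -0.0131] 0.3043971308767022
bright 342 slope deg 38.224266 centre -6.554304 51.33417 range [-106.6719    4.0328  126.9809  113.5653]
dark 247 slope deg 0.15026824 centre 52.864597 10.167149 range [ 7.0483  4.3662 99.0407 12.8012]
rodrest 0.83 [ 0.363 -0.02   0.022]
rodrest 0.65 [ 0.517 -0.05   0.01 ]
paddle_mid 0.76 [0.472 0.5   0.02 ]
fritjar_mid 0.69 [0.715 0.217 0.062]
beadjar_mid 0.88 [ 0.689 -0.244  0.061]
diff px jars/paddle [np.int64(96), np.int64(0), np.int64(1494)]
```

View pics/f.png

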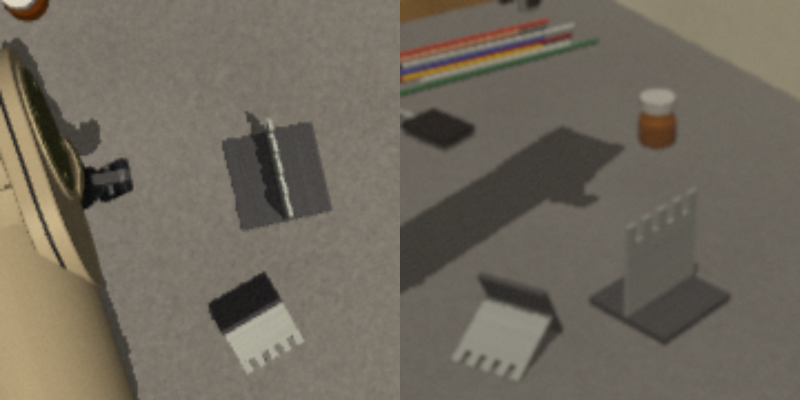

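The rest stands flat on its foot (foot slope 0.15°), its centre about 53 mm past the pivot edge where it fell. The small look-alike and both jars are where they were. The arm hides the paddle from the top camera, but the side view shows it in place.

```bash
python3 -c "
from h import *
print(ticket.hand_in())"
```

```text
the job is handed in; nothing more can be done
None
```

The rod rest is standing upright on its foot about where it fell, and the job was handed in at about 14.6 s. I pushed the upper edge of its foot with the front of the part-open fingertips until it overbalanced. The plate then leaned on the rear finger, and I moved slowly on until it was down. Nothing was gripped.

- **Last checks:** the foot is flat (slope about 0.15°), with its centre about 53 mm past the edge it turned on (50 mm expected). The arm is well clear of it and reads under 1 N. Both jars and the small look-alike are at the positions first measured. The torch was not measured again; the arm stayed well away from it.
- **Jam on the way:** about halfway down, the upward force reached 15 N, more than the rest weighs. The fingers had probably wedged between the foot and the plate. Raising them about 5 mm brought it down to about 2.5 N.
- **Check that disagreed:** the final top-camera reading put the paddle about 9 cm from where it was first measured, because the arm was hiding part of it. The side view shows it in the same place as before.

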